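# Get the block plane out from behind the glue, can and oil tin

### The job

The block plane lies at the back of the plywood stand, boxed in by the glue bottle, the spray can and the oil tin in front of it. Stand all three upright on the black drip tray, set the plane sole down on the middle of the light wooden rail blank, lengthwise along it, and then put the bottle, can and tin back upright, each on the same spot of the stand it came from. Leave the wax tin and the cork block on the stand as they are.

Things in the scene. Friction and masses are not known exactly. Their poses are not given: they have to be found in the camera images.
- glue_bottle: round white plastic glue bottle, standing: body 48 mm dia up to 104 mm height, then a shoulder and a grey nozzle, 138 mm high overall; about 0.22 kg. Origin: centre of its underside, z up. Its yaw means nothing. One of the three containers in the row in front of the plane; which of the three spots it has changes.
- spray_can: round metal spray can, standing: body 49 to 51 mm dia up to 100 mm height, then a straight grey cap 45 mm dia, 135 mm high overall; about 0.25 kg. Origin: centre of its underside, z up. Its yaw means nothing. One of the three in the row.
- oil_tin: square metal oil tin, standing: 46 x 46 mm, flat top at 116 mm height with a small wire loop, black screw cap (22 mm dia) to 136 mm; about 0.25 kg. Origin: centre of its underside, z up, x and y square to its sides. One of the three in the row; it stands square to the stand within 0.1 rad.
- plane: metal block plane on its sole, 0.65 kg: 160 mm long (x; brass knob at +x, 42 mm high), 50 mm wide (y), upright cheeks 50 mm apart, 32 mm high, from x -66 to +42 mm, lever cap between them up to 55 mm high at -x. Origin: centre of the sole, z up. Lies along the stand's y, 10 mm behind the row: no room for a finger until that is cleared. Grip it across the cheeks near the origin.
- stand: fixed plywood stand, 160 mm (x) by 300 mm (y), floor 12 mm above the bench, thin lips all round to 22 mm. Origin: centre of its underside, its front to -x. The three containers stand in a row along y at x about -43 mm and y about -58, 0 and +58 mm, about 9 mm apart; the plane lies centred at about x +17 mm, y 0.
- tray: fixed black plastic drip tray, 250 mm (x) by 110 mm (y), floor 5 mm above the bench, wall 5 mm thick and 18 mm high. Origin: centre of its underside. The three containers fit along its x, 80 mm apart. It is on one side of the stand, the rail blank on the other.
- rail: the workpiece: a light wooden chair-rail blank held flat on the bench between two low bench dogs, 280 mm (x) by 86 mm (y), 22 mm thick, fixed. Origin: centre of its underside; its top is at z = 22 mm.
- wax_tin: low round wax tin, 51 mm dia, 32 mm high, at one end of the stand; to be left alone. Origin: centre of its underside.
- cork_block: cork sanding block, 80 x 44 x 32 mm high, at the other end of the stand; to be left alone. Origin: centre of its underside.
Mind the look-alikes: they are no part of the job. Leave any red look-alike of the oil_tin alone.

How it is judged:
By the outcome, as a careful person would: the job done as asked, in the order asked, and still so for the second after the job is handed in, with the robot touching nothing.
It also fails if it takes over 136 s, if anything falls off the work surface, if the arm or the gripper's body presses on something with over 40 N, if the wrist force passes 120 N, or if a joint passes its speed limit or range.

### The arm

A 6-joint arm with a two-finger parallel gripper is mounted at the origin on the work surface. World frame = base frame: x ahead of the robot, y to its left, z up, the work surface at z = 0. Lengths are in m, angles in degrees, forces in N, time in s.
With the tool pointing down it reaches from about 0.4 to 0.825 m from the base axis. Payload 7 kg.
Tool frame: the origin (TCP) lies midway between the tips of the shut fingers; the grasp point (between the pads) lies 19 mm behind it; z points along the fingers, y is the line along which they close (so a half turn about z gives the same grasp; the last joint's range is limited). The gripper opens to 88 mm and grips with 3 to 60 N. Pads are 19 mm wide; open, the fingers measure 130 mm over their backs; the gripper's body (78 mm by 193 mm) begins 47 mm behind the grasp point.
Start: joints at [-51.732, 20.546, 0.682, 0, -70.136, -16.507], TCP at [0.25, -0.627, 0.227] pointing down, gripper open.
Joint ranges: [-176.03, 176.03], [-82.01, 121.73], [-58.28, 71.71], [-173.87, 95.51], [-174.79, -0.11], [-173.66, 173.66]. Speed limits (degrees/s): [136.94, 136.94, 172.46, 180, 180, 180].

### API

Orientations are given as a 3x3 rotation matrix whose columns are the frame's x, y, z axes.
In Python, from rig import robot gives the robot as it stands. Calls block until the motion is done:
- robot.goto(position, orientation): joint-space move of the TCP to a pose.
- robot.servo_line(position, ori=None, speed=0.15): straight line of the TCP; ori=None keeps the orientation; speed is the mean speed in m/s.
- robot.movej(angles): joint-space move.
- robot.move_gripper(opening): opening from 0.0 (shut) to 1.0 (fully open); the grip force is fixed at half the most; returns when the fingers have stopped.
- robot.dwell(seconds).
- robot.ik(position, orientation): joint angles nearest the present ones, or None.
- robot.grab_frame(name): name is "scene" or "side" or "wrist"; returns (picture, depth): 384x512x3 uint8, red, green, blue; 384x512 float32, m along the optical axis (not along the pixel's ray), 0 where there is no reading.
- robot.camera_info(name): a dict with "vfov" (degrees; the focal length in pixels is half the picture's height over the tangent of half this angle, whatever the lens; pixels are square), "cx", "cy" (the principal point, pixels), "view" (4x4, takes a point from world to camera coordinates); the wrist camera has in their place "T_tool_cam" (4x4, takes a point from camera to tool coordinates, whose origin is the TCP and whose axes are the flange's). Camera axes: x right, y down, z forward; pixel columns grow to the right and rows downward; lengths in m; the calibration is good to about 2 mm. A picture is of the moment at which its call begins: read the wrist's pose just before it. camera_info takes no time and is no camera call.
A pose or a line that the arm cannot do raises robot.Unreachable and nothing moves.
- robot.job_done(): hands the job in; it is judged then, once.
Readings, each from a call of its own:
- robot.read_t(): time.
- robot.read_qpos(): joint angles.
- robot.read_qvel(): joint speeds.
- robot.read_effort(): joint torques, N m.
- robot.read_position(): TCP position.
- robot.read_tcp_rot(): TCP orientation.
- robot.read_force(): force on the tool from outside, world axes, zero at the start.
- robot.read_ft_torque(): the same for the moment, N m.
- robot.read_grip_width(): opening from 0.0 (shut) to 1.0 (fully open).
- robot.read_finger_force(): force on a finger pad.
Only numpy, scipy, OpenCV 4.12 (cv2) and the standard library are available. Lean on these libraries where they do the work, as an engineer would, in place of code of your own. Each camera call takes 0.05 s, during which the arm holds its last target. There are 200 camera calls.

## Working session

There is one attempt and no reset: what is moved stays moved. The work goes in short steps, each a Python script; the robot and the scene stay as the last script left them, time stands still between calls to the robot, and variables do not carry over. Pictures are saved under pics/ and viewed, at most 14 in all, crops included, and the job is handed in when it is done.

```bash
ls; mkdir -p pics
cat > h.py <<'E'
import numpy as np, cv2
from rig import robot
def K(n):
    c=robot.camera_info(n); f=192/np.tan(np.radians(c['vfov'])/2); return c,f
def cloud(n,d):
    "depth picture -> world points HxWx3 (fixed cameras)"
    c,f=K(n); v,u=np.mgrid[0:384,0:512]
    p=np.stack([(u-c['cx'])/f*d,(v-c['cy'])/f*d,d],-1)
    T=np.linalg.inv(np.array(c['view']))
    w=p@T[:3,:3].T+T[:3,3]; w[d==0]=np.nan; return w
def save(n,img): cv2.imwrite('pics/'+n+'.png',cv2.cvtColor(img,cv2.COLOR_RGB2BGR))
E
python3 - <<'E'
from h import *
for n in ['scene','side']:
    im,d=robot.grab_frame(n); save(n,im); np.save(n+'_d',d); np.save(n+'_i',im)
    print(n,robot.camera_info(n),(d==0).mean())
print(robot.camera_info('wrist'),robot.read_tcp_rot())
a=np.hstack([np.load('scene_i.npy')]);
E
```

```text
pics
scene {'vfov': 43.66366924087046, 'cx': 255.63134949388345, 'cy': 187.13700840013811, 'view': array([[-0.78951975,  0.61324225,  0.02434148,  0.38942161],
       [ 0.3582204 ,  0.49267069, -0.79306603, -0.13538775],
       [-0.49833393, -0.61742168, -0.60864913,  1.52715795],
       [ 0.        ,  0.        ,  0.        ,  1.        ]])} 0.019068400065104168
side {'vfov': 53.909584774594684, 'cx': 249.65913869454565, 'cy': 184.79985429410584, 'view': array([[ 0.77271109, -0.63457464,  0.01525092, -0.39092598],
       [-0.45222449, -0.56720861, -0.68830764,  0.26861401],
       [ 0.44543303,  0.52496611, -0.72525858,  0.58742994],
       [ 0.        ,  0.        ,  0.        ,  1.        ]])} 0.004023234049479167
{'vfov': 60.49562057592181, 'cx': 251.2664817497029, 'cy': 192.83176210213688, 'T_tool_cam': array([[ 2.07473255e-04, -9.53812930e-01, -3.00401151e-01,
         8.27341215e-02],
       [ 9.99999925e-01,  2.96510175e-04, -2.50804630e-04,
         2.23763673e-04],
       [ 3.28292697e-04, -3.00401077e-01,  9.53812919e-01,
        -1.57230690e-01],
       [ 0.00000000e+00,  0.00000000e+00,  0.00000000e+00,
         1.00000000e+00]])} [[-9.28776115e-01 -3.70640607e-01 -6.84994393e-04]
 [-3.70641209e-01  9.28775208e-01  1.30643628e-03]
 [ 1.51987475e-04  1.46727396e-03 -9.99998912e-01]]
```

View pics/scene.png

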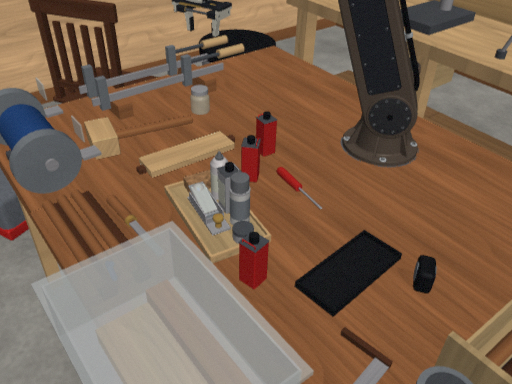

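View pics/side.png

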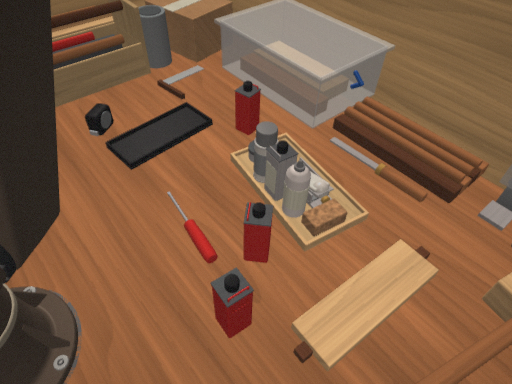

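Row in the side view: spray can (265,150), silver-grey oil tin (281,170), glue bottle (296,190). The plane is behind them (316,185), the cork block at (325,218) and the wax tin at (262,145). The rail blank is at (367,300) and the tray at (160,133). Oil tin look-alikes: the red tins at (247,108), (258,232) and (233,302). I choose the grey one in the row.

Next I'll build a top-down map from both depth images to measure.

```bash
cat > top.py <<'E'
from h import *
S=800 # px/m ; x 0.0..0.75 up ; y
H=np.zeros((680,800)); C=np.zeros((680,800,3),np.uint8)
P=[];Q=[]
for n in ['scene','side']:
    w=cloud(n,np.load(n+'_d.npy')).reshape(-1,3); P.append(w);Q.append(np.load(n+'_i.npy').reshape(-1,3))
P=np.vstack(P);Q=np.vstack(Q);ok=np.isfinite(P[:,0]);P=P[ok];Q=Q[ok]
ok=(P[:,2]<.16)&(P[:,2]>-.02);P=P[ok];Q=Q[ok]
o=np.argsort(P[:,2]);P=P[o];Q=Q[o]
r=(680-(P[:,0])*S).astype(int);c=(400-P[:,1]*S).astype(int)   # x up, y left
k=(r>=0)&(r<680)&(c>=0)&(c<800)
for dr in(0,1):
  for dc in (0,1):
    C[np.clip(r[k]+dr,0,679),np.clip(c[k]+dc,0,799)]=Q[k]
save('top',C)
np.savez('pts',P=P,Q=Q)
E
python3 top.py
```

```text
(no output)
```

View pics/top.png

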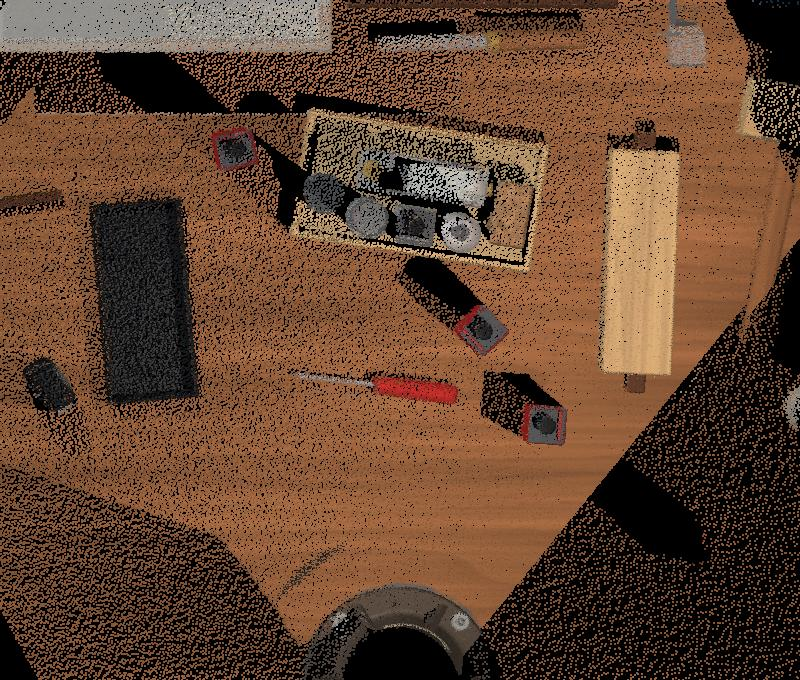

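Top-down map: stand centred near (420,190), tray (145,300), rail (640,262), red decoy tins at (235,150), (483,330) and (545,423). Row: wax tin (325,193), spray can (367,217), oil tin (415,224), glue bottle (460,231), cork block (512,215), plane (430,180). Next step is fitting exact poses.

```bash
cat > meas.py <<'E'
from h import *
d=np.load('pts.npz');P=d['P'];Q=d['Q'].astype(int)
XY=lambda c,r:np.array([(680-r)/800,(400-c)/800])
def near(c,r,rad,z0,z1):
    k=(np.linalg.norm(P[:,:2]-XY(c,r),axis=1)<rad)&(P[:,2]>z0)&(P[:,2]<z1);return P[k],Q[k]
def rect(p,name):
    p=p[:,:2]; 
    (c,s,a)=cv2.minAreaRect((p*1000).astype(np.float32)); print(name,np.round(c,1),np.round(s,1),round(a,2),len(p))
from scipy.optimize import least_squares
def circ(p,name):
    f=least_squares(lambda q:np.hypot(p[:,0]-q[0],p[:,1]-q[1])-q[2],[*p[:,:2].mean(0),.024],loss='soft_l1',f_scale=.001)
    print(name,np.round(f.x*1000,1),len(p),np.round(1000*np.sqrt(np.mean(f.fun**2)),2))
p,q=near(145,300,.2,.012,.03); k=q.max(1)<75; rect(p[k],'tray')
p,q=near(640,262,.2,.018,.027); k=(q.min(1)>60)&(q.sum(1)>330); rect(p[k],'rail'); print(p[k][:,2].mean())
p,q=near(420,190,.19,.004,.023); k=(q.sum(1)>330)&(q[:,0]-q[:,2]>40); rect(p[k],'stand')
for n,c,r in[('can',367,217),('bottle',460,231)]:
    p,q=near(c,r,.028,.075,.105); circ(p,n)
    t,_=near(c,r,.028,.09,.2); print(np.percentile(t[:,2],99))
p,q=near(415,224,.036,.085,.115); rect(p[np.linalg.norm(p[:,:2]-p[:,:2].mean(0),axis=1)<.035],'oil')
p,q=near(415,224,.03,.118,.134); print('oiltop',np.median(p,0))
p,q=near(430,180,.12,.025,.07); k=(q.max(1)-q.min(1)<30)&(q.sum(1)>250)
p=p[k]; rect(p,'planeish')
p,q=near(325,193,.03,.03,.06); print('wax',np.median(p,0))
p,q=near(512,215,.03,.03,.06); print('cork',np.median(p,0))
E
python3 meas.py
```

```text
tray [480.7 371. ] [276.5 216.8] 4.79 1691
rail [ 527.2 -222.4] [243.9 283. ] 87.13 9418
0.021380765867217245
stand [656.4 -29.2] [305.1 252.7] 81.77 4023
can [578.1  40.8  24. ] 320 1.35
0.14813148077891694
bottle [560.1 -74.8  23.4] 350 0.97
0.1491801078940377
oil [569.  -17.6] [48.6 48.1] 84.25 368
oiltop [ 0.56741643 -0.02432632  0.12881911]
planeish [599.9 -17.4] [203.8 109.5] 80.81 2202
wax [0.60719461 0.09968795 0.04260081]
cork [ 0.58052347 -0.13977316  0.04308585]
```

```bash
cat >> meas.py <<'E'
print('----')
def blob(p,name,k=5):
    m=np.zeros((1000,1200),np.uint8); i=(p[:,0]*1000).astype(int); j=(p[:,1]*1000+600).astype(int)
    ok=(i>=0)&(i<1000)&(j>=0)&(j<1200); m[i[ok],j[ok]]=255
    m=cv2.morphologyEx(m,cv2.MORPH_CLOSE,np.ones((k,k))); m=cv2.morphologyEx(m,cv2.MORPH_OPEN,np.ones((3,3)))
    c=max(cv2.findContours(m,cv2.RETR_EXTERNAL,cv2.CHAIN_APPROX_NONE)[0],key=cv2.contourArea)
    (u,v),s,a=cv2.minAreaRect(c); print(name,'x %.1f y %.1f'%(v,u-600),np.round(s,1),'rect angle in (y,x) %.2f'%a)
    return c
p,q=near(145,300,.2,-.005,.03); blob(p[q.max(1)<75],'tray',9)
p,q=near(640,262,.2,.015,.028); blob(p[(q.sum(1)>330)],'rail',7)
p,q=near(420,190,.19,.004,.026); blob(p[(q.sum(1)>330)&(q[:,0]-q[:,2]>40)],'stand',15)
p,q=near(430,180,.1,.022,.07); k=(q.max(1)-q.min(1)<35)&(q.sum(1)>200)
ax=np.array([np.cos(np.radians(-8.5)),np.sin(np.radians(-8.5))]); 
g=(p[:,:2]-np.array([.569,-.0176]))@ax>.028
blob(p[k&g],'plane',9)
E
python3 meas.py|sed -n '/----/,$p'
python3 - <<'E'
from h import *
im=np.load('side_i.npy')[120:240,220:370]; save('crop',cv2.resize(im,None,fx=4,fy=4,interpolation=cv2.INTER_CUBIC))
E
```

```text
----
tray x 474.3 y 317.9 [253.  119.8] rect angle in (y,x) 84.75
rail x 522.3 y -298.0 [ 92.7 281.4] rect angle in (y,x) 2.48
stand x 611.7 y -22.6 [305.3 164.5] rect angle in (y,x) 8.81
plane x 624.4 y -48.2 [123.   51.6] rect angle in (y,x) 8.94
```

View pics/crop.png

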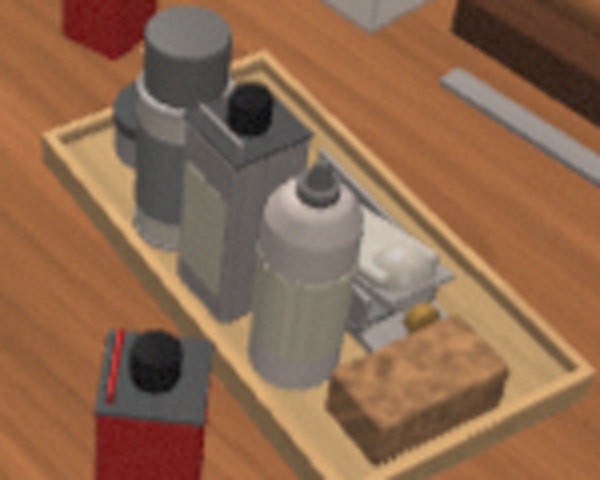

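The crop confirms the choice: grey oil tin at (245,190), between the spray can and the glue bottle, with the red look-alike outside the stand at (150,400). Time to move: first the can, with a wrist picture from above the row.

```bash
cat >> h.py <<'E'
def R(deg):
    t=np.radians(deg); y=np.array([np.cos(t),np.sin(t),0]); z=np.array([0,0,-1.]); return np.stack([np.cross(y,z),y,z],1)
def best(p,deg):
    q0=np.array(robot.read_qpos()); c=[]
    for d in (deg,deg+180):
        q=robot.ik(p,R(d))
        if q is not None: c.append((np.abs(np.array(q)-q0).max(),d))
    return R(min(c)[1])
def goto(p,deg):
    o=best(p,deg); robot.goto(p,o)
def line(p,s=.15): robot.servo_line(p,speed=s)
def st(msg=''): print(msg,'t %.2f'%robot.read_t(),'pos',np.round(robot.read_position(),4),'F',np.round(robot.read_force(),1),'grip %.3f'%robot.read_grip_width(),'ff %.1f'%robot.read_finger_force())
STAND=np.array([.6117,-.0226]); SY=-8.81
RAIL=np.array([.5223,-.298]); RY=-2.48
TRAY=np.array([.4743,.3179]); TY=5.25
def rot(a,v): a=np.radians(a); return np.array([np.cos(a)*v[0]-np.sin(a)*v[1],np.sin(a)*v[0]+np.cos(a)*v[1]])
def slot(k): return TRAY+rot(TY,[k*.08,0])
OBJ={'can':(np.array([.5781,.0408]),SY),'bottle':(np.array([.5601,-.0748]),SY),'oil':(np.array([.569,-.0176]),-5.75)}
G=.078; UP=.262   # TCP above object's underside; carry height of TCP
def wrist(n):
    p=np.array(robot.read_position());o=np.array(robot.read_tcp_rot()); im,d=robot.grab_frame('wrist'); save(n,im)
    c,f=K('wrist'); T=np.array(c['T_tool_cam']); v,u=np.mgrid[0:384,0:512]
    w=np.stack([(u-c['cx'])/f*d,(v-c['cy'])/f*d,d],-1)@T[:3,:3].T+T[:3,3]
    w=w@o.T+p; w[d==0]=np.nan; return im,w
E
python3 - <<'E'
from h import *
xy,a=OBJ['can']
st()
goto([*xy,UP],a); st('above')
im,w=wrist('w1'); np.savez('w1',im=im,w=w)
print(robot.read_qpos())
E
```

```text
t 0.10 pos [ 0.2501 -0.6265  0.2257] F [-0.7  0.4  0.5] grip 1.001 ff 0.0
above t 2.73 pos [0.5781 0.0401 0.2619] F [ 0.6 -0.3  0. ] grip 1.002 ff 0.0
[ 2.32944217e+01  1.03892685e+01 -8.56435921e+00  2.60868651e-03
 -7.10567207e+01 -3.21705397e+01]
```

View pics/w1.png

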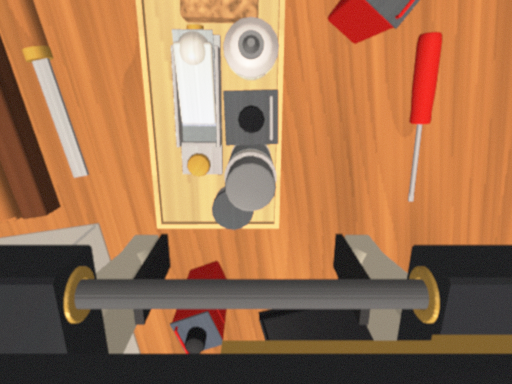

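The wrist view shows the row: can (250,175), oil tin (251,118), bottle (250,47). The plane lies from (192,45) to (199,165) with its brass knob at (199,165), towards the wax tin (232,208). I'll cross-check the tops with this cloud.

```bash
cat > wm.py <<'E'
from h import *
d=np.load('w1.npz');im=d['im'];w=d['w'];h=w[...,2]
m=np.zeros((384,512),bool);m[:230,140:290]=1
for n,(z0,z1),u in [('can',(.138,.155),(150,215)),('oil',(.12,.135),(88,146)),('bottle',(.095,.13),(0,85))]:
    k=m&(h>z0)&(h<z1);k[:u[0]]=0;k[u[1]:]=0
    p=w[k]; c,r=cv2.minEnclosingCircle((p[:,:2]*1000).astype(np.float32)); b=cv2.minAreaRect((p[:,:2]*1000).astype(np.float32))
    print(n,np.round(c,1),round(r,1),'rect',np.round(b[0],1),np.round(b[1],1),round(b[2],2),'z',np.round(np.median(p[:,2]),4),len(p))
E
python3 wm.py
```

```text
can [578.   38.9] 22.5 rect [577.7  38.6] [43.5 43.8] 22.52 z 0.1458 1996
oil [568.5 -18. ] 32.1 rect [568.6 -18. ] [46.3 45.7] 82.55 z 0.1289 2209
bottle [559.7 -74.5] 23.7 rect [559.5 -74.5] [46.6 46.9] 37.57 z 0.124 2022
```

```bash
cat >> h.py <<'E'
OBJ={'can':(np.array([.578,.0395]),SY),'bottle':(np.array([.5598,-.0747]),SY),'oil':(np.array([.5687,-.0178]),-7.)}
def pick(xy,a,z,up=UP):
    goto([*xy,up],a); line([*xy,z],.15); robot.move_gripper(0.); st('grip'); line([*xy,up],.2); st('lift')
def place(xy,a,z,up=UP):
    goto([*xy,up],a); line([*xy,z+.02],.2); line([*xy,z],.04); st('down'); robot.move_gripper(1.); line([*xy,up],.2); st('free')
E
python3 - <<'E'
from h import *
xy,a=OBJ['can']; pick(xy,a,.012+G); place(slot(1),TY+90,.006+G)
xy,a=OBJ['oil']; goto([*xy,UP],a)
im,d=robot.grab_frame('side'); save('s2',im[60:280,80:400])
E
```

```text
grip t 5.05 pos [0.5782 0.0395 0.0901] F [ 0.8 -0.2  0.7] grip 0.551 ff 30.0
lift t 6.06 pos [0.5771 0.0394 0.2605] F [ 0.6 -1.7 -2. ] grip 0.551 ff 30.0
down t 8.91 pos [0.5539 0.3252 0.0838] F [ 0.2  0.7 -2.1] grip 0.553 ff 30.0
free t 10.79 pos [0.5533 0.3249 0.2606] F [ 0.3 -0.  -0.3] grip 1.002 ff 0.0
```

View pics/s2.png

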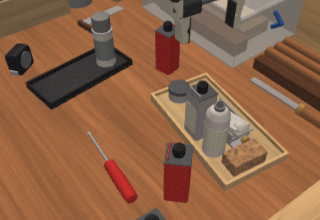

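The can stands on the tray at (104,45), and the row is down to tin and bottle. Continuing with both.

Run:
```python
from h import *
xy,a=OBJ['oil']; pick(xy,a,.012+G); place(slot(0),a+90+(TY-SY),.0055+G)
xy,a=OBJ['bottle']; pick(xy,a,.012+G); place(slot(-1),TY+90,.0055+G)
im,d=robot.grab_frame('side'); save('s3',im[60:280,80:400])
p=STAND+rot(SY,[.0,.0]); goto([*p,.29],SY); im,w=wrist('w2'); np.savez('w2',im=im,w=w); st()
```

```text
grip t 14.43 pos [ 0.5688 -0.0178  0.09  ] F [ 0.1  0.5 -0.1] grip 0.522 ff 29.9
lift t 15.43 pos [ 0.5678 -0.0178  0.2604] F [ 0.3  0.9 -2.6] grip 0.523 ff 29.9
down t 18.33 pos [0.4742 0.3178 0.0832] F [ 0.   0.7 -1.6] grip 0.520 ff 29.9
free t 20.25 pos [0.4737 0.3174 0.2607] F [ 0.3 -1.1 -1. ] grip 0.997 ff 0.0
grip t 23.77 pos [ 0.56   -0.0747  0.0901] F [1.2 0.7 0. ] grip 0.539 ff 30.0
lift t 24.78 pos [ 0.5589 -0.0746  0.2604] F [ 0.  -0.1 -2. ] grip 0.542 ff 30.0
down t 27.93 pos [0.3946 0.3105 0.0833] F [-0.2  0.4 -2.4] grip 0.538 ff 30.0
free t 29.82 pos [0.3941 0.3101 0.2608] F [ 0.4  0.1 -0. ] grip 1.001 ff 0.0
 t 31.40 pos [ 0.6115 -0.0216  0.2899] F [0.4 0.1 0.7] grip 1.001 ff 0.0
```

View pics/s3.png

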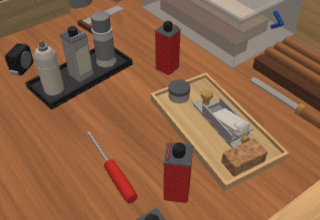

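View pics/w2.png

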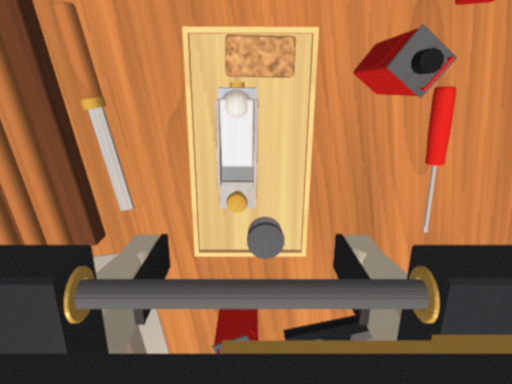

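All three stand upright on the tray at (50,75), (78,52) and (104,45). The plane lies free in the wrist view, from (237,85) to (237,210) with its knob at (236,203). Next I'll measure it.

```bash
cat > pm.py <<'E'
from h import *
d=np.load('w2.npz');im=d['im'].astype(int);w=d['w']
k=np.zeros((384,512),bool);k[84:220,205:272]=1
hsv=cv2.cvtColor(d['im'],cv2.COLOR_RGB2HSV)
k&=(w[...,2]>.015)&(hsv[...,1]<70)
m=cv2.morphologyEx((k*255).astype(np.uint8),cv2.MORPH_OPEN,np.ones((3,3)))
p=w[m>0]; t=np.radians(SY); 
b=cv2.minAreaRect((p[:,:2]*1000).astype(np.float32)); print(np.round(b[0],1),np.round(b[1],1),round(b[2],2))
# stand frame
q=(p[:,:2]-STAND)@np.array([[np.cos(t),-np.sin(t)],[np.sin(t),np.cos(t)]])
for z0,z1 in((.015,.025),(.025,.05),(.05,.08)):
    s=q[(p[:,2]>z0)&(p[:,2]<z1)]*1000; print(z0,len(s),np.round(np.percentile(s,[.5,50,99.5],axis=0),1).tolist())
kb=(hsv[...,0]<30)&(hsv[...,1]>130)&(w[...,2]>.03)
kb[:190]=0;kb[216:]=0;kb[:,:222]=0;kb[:,252:]=0; print('knob',np.median(w[kb],0),kb.sum())
g=q*1000
for y0 in range(-100,80,20):
    s=g[(g[:,1]>y0)&(g[:,1]<y0+20)&(p[:,2]>.035)]
    if len(s)>20: print(y0,np.round(np.percentile(s[:,0],[1,99]),1))
E
python3 pm.py
```

```text
[628.1 -21.1] [177.8  62.5] 85.84
0.015 1086 [[-20.2, -81.4], [14.6, 34.0], [41.5, 90.0]]
0.025 2168 [[-8.2, -72.5], [17.6, -15.4], [41.6, 37.7]]
0.05 1212 [[-4.4, -83.6], [15.9, -64.2], [35.8, -40.7]]
knob [0.63738807 0.03009198 0.04998177] 297
-100 [-4.4 35.5]
-80 [-8.1 40.3]
-60 [-8.2 41. ]
-40 [-7.2 40.4]
-20 [-7.3 40.9]
0 [-7.4 41.7]
20 [-7.5 42. ]
```

```bash
cat > e.py <<'E'
from h import *
d=np.load('pts.npz');P=d['P'];Q=d['Q'].astype(int)
q=(P[:,:2]-RAIL);t=np.radians(RY);q=np.c_[q@[np.cos(t),np.sin(t)],q@[-np.sin(t),np.cos(t)]]*1000
k=(abs(q[:,0])<160)&(abs(q[:,1])<65)&(abs(P[:,2]-.022)<.005)&(Q.sum(1)>400)
for x in range(-150,150,50):
    s=q[k&(q[:,0]>x)&(q[:,0]<x+50)]; print(x,len(s),np.round(np.percentile(s[:,1],[1,99]),1))
for y in range(-40,40,20):
    s=q[k&(q[:,1]>y)&(q[:,1]<y+20)]; print(y,len(s),np.round(np.percentile(s[:,0],[.5,99.5]),1))
E
python3 e.py
python3 - <<'E'
from h import *
xy=STAND+rot(SY,[.017,-.005]); a=SY-.7
robot.move_gripper(.75)
goto([*xy,.15],a); line([*xy,.05],.15); line([*xy,.0195],.06); st('low'); robot.move_gripper(0.); st('grip'); line([*xy,.06],.06); line([*xy,.2],.15); st('lift')
im,d=robot.grab_frame('side'); save('s4',im[40:280,140:460])
E
```

```text
-150 1468 [-44.1  39.6]
-100 1767 [-44.2  39. ]
-50 1645 [-44.1  39.1]
0 1524 [-44.2  39.3]
50 1416 [-44.   40.1]
100 1060 [-44.1  39.8]
-40 2183 [-136.8  138. ]
-20 2125 [-136.9  137.9]
0 2051 [-136.5  137.8]
20 1924 [-136.7  138.9]
low t 34.12 pos [ 0.6277 -0.0302  0.0192] F [0.5 0.1 0.2] grip 0.751 ff 0.0
grip t 34.53 pos [ 0.6282 -0.0301  0.0199] F [ 1.4 -0.9  0.5] grip 0.568 ff 30.0
lift t 36.44 pos [ 0.627  -0.0302  0.1987] F [-0.1 -0.1 -6.5] grip 0.571 ff 30.0
```

View pics/s4.png

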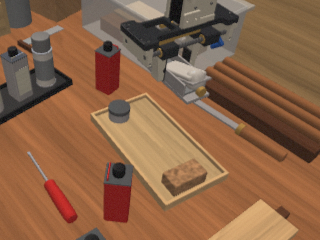

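The plane is held level at (185,75) and the wax tin and cork block are undisturbed. Now to set it on the rail, with the centre shifted −2.4 mm in rail y.

Run:
```python
from h import *
xy=RAIL+rot(RY,[.0006,-.0024])
goto([*xy,.2],RY+90); line([*xy,.05],.15); line([*xy,.0305],.04); st('down'); robot.dwell(.2); robot.move_gripper(.85); st('open'); line([*xy,.1],.12); line([*xy,.25],.2); robot.move_gripper(1.)
xy,a=OBJ['can']; p=slot(1); goto([*p,.3],TY+90); st()
im,w=wrist('w3'); np.savez('w3',im=im,w=w)
im,d=robot.grab_frame('side'); save('s5',im[130:380,200:500]); np.savez('s5',im=im,d=d)
```

```text
down t 39.39 pos [ 0.5227 -0.3004  0.0302] F [ 0.   1.1 -6.6] grip 0.568 ff 30.0
open t 40.25 pos [ 0.5228 -0.3004  0.0306] F [ 0.6  0.9 -0.3] grip 0.852 ff 0.0
 t 44.63 pos [0.5543 0.3244 0.3   ] F [0.5 0.6 0.3] grip 1.002 ff 0.0
```

View pics/s5.png

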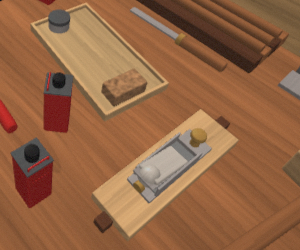

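View pics/w3.png

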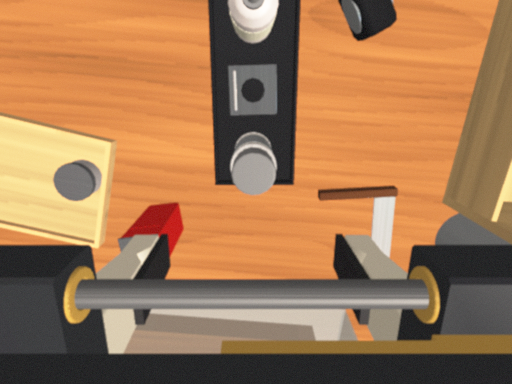

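The plane sits on the rail blank at (170,165), lengthwise and centred. The containers stand upright on the tray at (253,165), (252,90) and (253,20). Next is returning them.

```bash
python3 - <<'E'
from h import *
for n,k in(('can',1),('oil',0),('bottle',-1)):
    xy,a=OBJ[n]; ta=a+90+(TY-SY) if n=='oil' else TY+90
    pick(slot(k),ta,.005+G); place(xy,a,.0125+G)
p=STAND+rot(SY,[.0,.06]); goto([*p,.29],SY); st()
im,w=wrist('w4'); np.savez('w4',im=im,w=w)
goto([*(RAIL+[-.02,.16]),.33],RY+90); im,w=wrist('w5'); np.savez('w5',im=im,w=w); st()
robot.goto([.3,.45,.3],best([.3,.45,.3],90))
im,d=robot.grab_frame('side'); np.save('side_d',d);np.save('side_i',im)
im,d=robot.grab_frame('scene'); np.save('scene_d',d);np.save('scene_i',im)
st()
E
python3 top.py; python3 meas.py | grep -E 'can|bottle|oil|wax|cork'
```

```text
grip t 47.07 pos [0.554  0.3253 0.0831] F [-1.2  0.3  0.7] grip 0.552 ff 30.0
lift t 48.11 pos [0.5533 0.3248 0.2604] F [ 0.1  0.2 -2.9] grip 0.553 ff 30.0
down t 51.21 pos [0.5779 0.0394 0.0902] F [-0.7  0.3 -1.3] grip 0.554 ff 30.0
free t 53.06 pos [0.5773 0.0394 0.2607] F [-1.  -0.2 -0.2] grip 0.999 ff 0.0
grip t 56.34 pos [0.4743 0.3179 0.083 ] F [-0.2  0.7 -0.4] grip 0.527 ff 30.0
lift t 57.38 pos [0.4736 0.3174 0.2605] F [-0.5 -0.2 -3.9] grip 0.523 ff 30.0
down t 60.25 pos [ 0.5686 -0.0179  0.0902] F [-0.2 -0.8 -3.4] grip 0.526 ff 30.0
free t 62.13 pos [ 0.568  -0.0178  0.2607] F [-0.8  0.8 -0.1] grip 1.001 ff 0.0
grip t 65.60 pos [0.3947 0.3107 0.0831] F [0.3 1.  0.1] grip 0.538 ff 30.0
lift t 66.64 pos [0.394  0.3099 0.2605] F [-0.5 -0.1 -2.4] grip 0.540 ff 30.0
down t 69.75 pos [ 0.5597 -0.0747  0.0903] F [-0.1 -0.3 -3.1] grip 0.541 ff 30.0
free t 71.62 pos [ 0.5591 -0.0746  0.2607] F [-0.3  0.  -0.4] grip 1.001 ff 0.0
 t 72.20 pos [0.6207 0.0375 0.2883] F [ 0.5 -1.   0.2] grip 1.004 ff 0.0
 t 73.40 pos [ 0.5024 -0.1379  0.3297] F [-0.8 -0.1  0. ] grip 0.995 ff 0.0
 t 75.72 pos [0.3006 0.4495 0.3001] F [ 0.1  0.1 -0.2] grip 0.998 ff 0.0
can [575.9  40.7  24. ] 328 1.23
bottle [559.5 -74.8  23.3] 338 0.98
oil [567.8 -16.7] [50.1 47.1] 83.1 370
oiltop [ 0.5671974  -0.02460153  0.12870006]
wax [0.60743326 0.09982148 0.0426188 ]
cork [ 0.58150167 -0.1390054   0.04313842]Traceback (most recent call last):
  File "meas.py", line 39, in <module>
    blob(p[k&g],'plane',9)
    ~~~~^^^^^^^^^^^^^^^^^^
  File "meas.py", line 30, in blob
    c=max(cv2.findContours(m,cv2.RETR_EXTERNAL,cv2.CHAIN_APPROX_NONE)[0],key=cv2.contourArea)
ValueError: max() iterable argument is empty
```

View pics/w4.png

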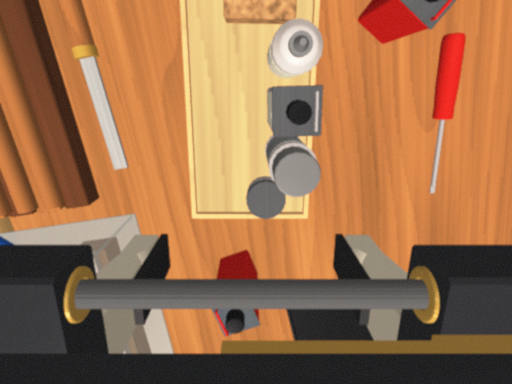

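View pics/top.png

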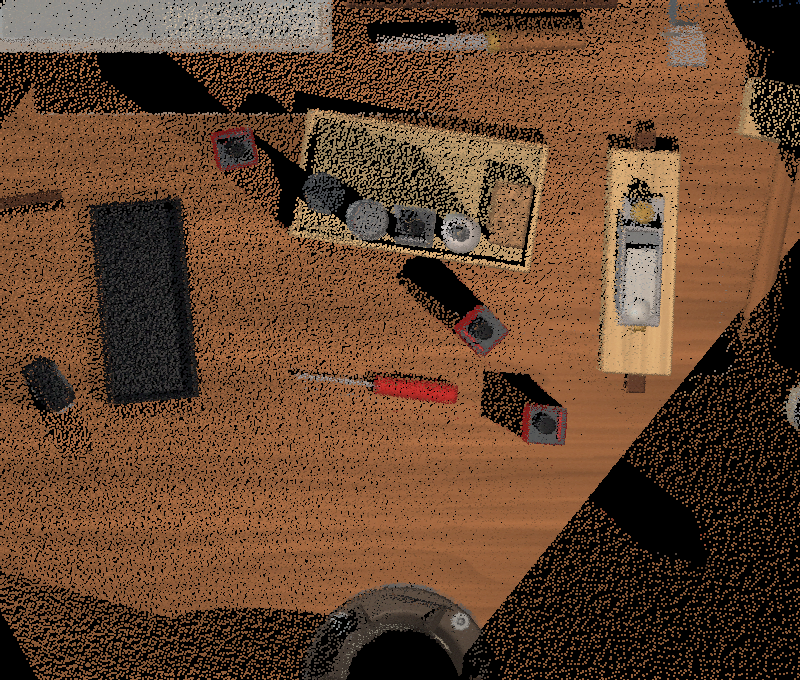

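The map and wrist view show the bottle, tin and can back on their spots within about 2 mm, and the wax tin and cork block unmoved. The plane spans map rows 195–327 at column 640, centred on the rail. Handing in.

```bash
python3 -c "
from h import *
print(robot.job_done())"
```

```text
the job is handed in; nothing more can be done
None
```

The job is handed in at about 76 s: the plane lies sole down and lengthwise on the middle of the rail blank, the bottle, can and tin are back upright within about 2 mm of their spots, and the wax tin, cork block and red look-alikes were left alone.

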